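# Pack the coaxial adapter tray

### The job

Put the T-shaped adapter, the long attenuator, the round finned load and the square splitter back into the adapter tray, each lying flat on the floor of the pocket that has its own shape (the load and the splitter with their sockets up). The L-shaped elbow and the short attenuator do not belong in this tray: leave them where they lie.

Things in the scene. Friction and masses are not known exactly. Their poses are not given: they have to be found in the camera images.
- tee: T-shaped coaxial adapter, bright steel, 0.16 kg, lying flat, 28 mm high. Bar along x, centre line at y=-19 mm, 84 mm long: 28 mm square in the middle 56 mm, then a round 24 mm nut each end. Stem to +y: 28 mm square up to y=+19 mm, then a 24 mm nut to y=+33 mm. Grip across the stem. Origin: underside, centre of the 84 x 66 mm outline.
- long_att: Long attenuator: aluminium square bar 30 x 30 mm, 60 mm long along x, plus a round 24 mm steel nut 14 mm long on each end: 88 mm over all, 30 mm high, 0.15 kg, lying flat. Origin: centre of the underside; z up; both ends alike.
- load: Round finned load: upright aluminium cylinder with ring-shaped cooling fins, 50 mm in diameter, 40 mm high, with one round 24 mm steel socket nut 14 mm high on top (54 mm in all), 0.15 kg. Origin: centre of the underside; z up along its axis.
- splitter: Square power splitter: aluminium block 52 x 52 mm, 28 mm high, with three small brass sockets (11 mm across, 10 mm high) on its top, 0.15 kg. Origin: centre of the underside; x and y along its sides, z up.
- elbow: Look-alike, stays where it lies: L-shaped elbow adapter, same steel and 28 mm section as the tee but only one arm (to -x, ending at x=-42 mm; other side ends at x=+14 mm; centre line y=-19 mm), stem to +y ending at y=+33 mm; 56 x 66 mm over all, 28 mm high. Origin: underside, on the stem's centre line.
- short_att: Look-alike, stays where it lies: short attenuator, same 30 x 30 mm aluminium section and 24 mm end nuts as the long one, but its square part only 28 mm long: 56 mm over all along x, 30 mm high. Origin: centre of the underside.
- pocket_tee: T-shaped pocket: bar 102 mm along x, y=-42 to +4 mm; stem 46 mm wide to y=+42 mm. Tee fits (9 mm room) with its axes and origin on the insert's. Black fixed insert 112 (x) x 96 (y) x 12 mm, one of four, 2 x 2 in a dark grey tray (rim 18 mm high). Origin: centre of its underside, 4 mm above the table. White pocket floor 8 mm, insert top 16 mm above the table.
- pocket_long: Long narrow pocket, 106 mm along x by 48 mm along y, centred; takes the long attenuator along x, either way round. Black fixed insert 112 (x) x 96 (y) x 12 mm, one of four, 2 x 2 in a dark grey tray (rim 18 mm high). Origin: centre of its underside, 4 mm above the table. White pocket floor 8 mm, insert top 16 mm above the table.
- pocket_round: Round pocket, 68 mm in diameter, centred; takes the round load, standing. Black fixed insert 112 (x) x 96 (y) x 12 mm, one of four, 2 x 2 in a dark grey tray (rim 18 mm high). Origin: centre of its underside, 4 mm above the table. White pocket floor 8 mm, insert top 16 mm above the table.
- pocket_square: Square pocket, 70 x 70 mm, centred, sides along x and y; takes the splitter, any quarter turn. Black fixed insert 112 (x) x 96 (y) x 12 mm, one of four, 2 x 2 in a dark grey tray (rim 18 mm high). Origin: centre of its underside, 4 mm above the table. White pocket floor 8 mm, insert top 16 mm above the table.
Things that resemble listed ones, but are neither listed nor needed, are in the scene too. Leave any orange or purple look-alike of the elbow alone.

How it is judged:
At the end, for the whole second after the job is handed in: Tee, long attenuator, load and splitter rest flat (tilt under 0.08 rad, under 4 mm above the floor) in the pocket of their own shape, within 16 mm of its centre, at rest; elbow and short attenuator within 20 mm of where they started, still flat (0.1 rad) (horizontal distance between tee and pocket_tee below 0.016 m and z of tee in the frame of pocket_tee between 0.001 and 0.008 m and angle between each of tee, long_att, load, splitter's own z axis and vertical below 0.08 rad and linear speed of each of tee, long_att, load, splitter below 0.02 m/s and angular speed of each of tee, long_att, load, splitter below 0.2 rad/s and horizontal distance between long_att and pocket_long below 0.016 m and z of long_att in the frame of pocket_long between 0.001 and 0.008 m and horizontal distance between load and pocket_round below 0.016 m and z of load in the frame of pocket_round between 0.001 and 0.008 m and horizontal distance between splitter and pocket_square below 0.016 m and z of splitter in the frame of pocket_square between 0.001 and 0.008 m and distance of each of elbow, short_att from where it was at the start of the episode below 0.02 m and angle between each of elbow, short_att's own z axis and vertical below 0.1 rad); the robot touches nothing.
It fails at once if a look-alike (elbow or short attenuator) is displaced by more than 30 mm (distance of any of elbow, short_att from where it was at the start of the episode above 0.03 m).
It also fails if it takes over 96 s, if anything falls off the work surface, if the arm or the gripper's body presses on something with over 40 N, if the wrist force passes 120 N, or if a joint passes its speed limit or range.

### The arm

A 6-joint arm with a two-finger parallel gripper is mounted at the origin on the work surface. World frame = base frame: x ahead of the robot, y to its left, z up, the work surface at z = 0. Lengths are in m, angles in rad, forces in N, time in s.
With the tool pointing down it reaches from about 0.225 to 0.875 m from the base axis. Payload 3.4 kg.
Tool frame: the origin (TCP) lies between the finger pads; the fingertips stand 8 mm ahead of it and the grasp point (between the pads) lies 11 mm behind it; z points along the fingers, y is the line along which they close (so a half turn about z gives the same grasp; the last joint's range is limited). The gripper opens to 85 mm and grips with 20 to 120 N. Pads are 22 mm wide; open, the fingers measure 114 mm over their backs; the gripper's body (76 mm by 85 mm) begins 54 mm behind the grasp point. The pads swing forward as they close: fully open they stand 13 mm farther back than shut.
Start: joints at [-1.259, 0.276, 1.505, -0, 1.361, -0.121], TCP at [0.241, -0.522, 0.239] pointing down, gripper open.
Joint ranges: [-2.89, 2.89], [-0.75, 2.08], [0.22, 2.7], [-1.18, 4.32], [0.11, 2.71], [-2.7, 2.7]. Speed limits (rad/s): [2.57, 2.57, 3.14, 3.14, 3.14, 3.14].

### API

Orientations are given as a unit quaternion [w, x, y, z].
In Python, from rig import manip gives the robot as it stands.
- The arm moves only by the tool move_arm, never from a script. Its argument "deltas" is a list that holds one entry, the list of rows, each a list of 5 numbers: the shift along the tool's x, y, z normalised to -1 to 1, where 1 is 80 cm, then the turn about the tool's z normalised to -1 to 1, where 1 is 120 degrees, then the closure, from -1 (fully open) to 1 (shut). In form: [[[tx, ty, tz, twist, grip], ...]]. A call has 1 to 12 rows; each row is the pose to reach, as a shift and turn from the pose commanded when the call began, along the tool's axes at that moment; what a row does not reach only later rows make up. A row lasts 1/10 s, in which the tool goes at most 50 mm and 8.59 degrees, less where a joint would pass 70% of its speed; a pose out of reach is approached as far as the arm can. A call with a number of a shift or a turn outside -1 to 1 is refused whole. A call with a gripper value outside its range is refused whole. The fingers move at their own pace and stop on an object; "squeeze" is the grip in N (left out, the last holds). Time passes only in rows, so rows that repeat a pose let the fingers close. It gives the time, the measured TCP pose, the force, the opening and the grip force at its end, in the units of the state.
- manip.get_state(): the state, without advancing time (a new reading comes with each control period).
- manip.get_image(name): name is "scene" or "top"; returns the picture (420x560x3 uint8, red, green, blue); there is no depth.
- manip.camera_params(name): a dict with "fx", "fy", "cx", "cy" (pixels), "R" (3x3) and "t" (3): a world point X has camera coordinates R X + t. Camera axes: x right, y down, z forward; pixel columns grow to the right and rows downward; lengths in m; the calibration is good to about 2 mm. A picture is of the moment at which its call begins. camera_params takes no time and is no camera call.
- manip.sign_off(): hands the job in; it is judged then, once.
The state is a dict: "clock": time; "qpos": joint angles; "qd": joint speeds; "effort": joint torques, N m; "position": TCP position; "ee_rot": TCP orientation; "contact_force": force on the tool from outside, world axes, zero at the start; "moment": the same for the moment, N m; "width": finger opening in m; "gripper_force": force on a finger pad.
Only numpy, scipy, OpenCV 4.12 (cv2) and the standard library are available. Lean on these libraries where they do the work, as an engineer would, in place of code of your own. Each camera call takes 0.05 s, during which the arm holds its last target. There are 200 camera calls.

## Working session

There is one attempt and no reset: what is moved stays moved. The work goes in short steps, Python scripts to look and compute and a tool call to move; the robot and the scene stay as the last step left them, time stands still between calls to the robot, and variables do not carry over. Pictures are saved under pics/ and viewed, at most 14 in all, crops included, and the job is handed in when it is done.

Besides the shell and the picture viewer there is one more tool, called by a JSON object that holds its "name" and its "arguments". move_arm: Moves the arm, as the interface text tells. Scaled input: -1 to 1 covers 80 cm each way for a shift and 120 degrees each way for a turn. Its arguments: {"type":"object","properties":{"deltas":{"type":"array","items":{"type":"array","items":{"type":"array","items":{"type":"number","minimum":-1,"maximum":1}}}},"squeeze":{"type":"number"}},"required":["deltas"]}

```bash
mkdir -p pics
python3 - <<'E'
from rig import manip
import cv2
for n in("top","scene"):
    cv2.imwrite(f"pics/{n}0.png",cv2.resize(manip.get_image(n)[:,:,::-1],(800,600),interpolation=cv2.INTER_CUBIC))
    p=manip.camera_params(n);print(n,p)
s=manip.get_state();print(s['position'],s['ee_rot'],s['clock'],s['width'])
E
```

```text
top {'fx': 462.23775893472543, 'fy': 462.23775893472543, 'cx': 273.645271598185, 'cy': 208.17746360890192, 'R': array([[ 0.004227  , -0.9999849 , -0.00351179],
       [-0.99339257, -0.00379632, -0.11470305],
       [ 0.11468799,  0.00397343, -0.99339362]]), 't': array([0.04826785, 0.49996313, 1.05239485])}
scene {'fx': 494.3550190465596, 'fy': 494.3550190465596, 'cx': 276.594782050846, 'cy': 221.6933626294675, 'R': array([[-0.80127326,  0.59822947, -0.00909172],
       [ 0.44334444,  0.58347789, -0.68044049],
       [-0.40175474, -0.54924953, -0.73274694]]), 't': array([ 0.36024638, -0.19672285,  1.61055856])}
[ 0.24098871 -0.52156134  0.23851365] [-8.29053421e-04  9.76679559e-01  2.14700593e-01 -8.86082471e-05] 0.1 0.08535753856174731
```

View pics/top0.png

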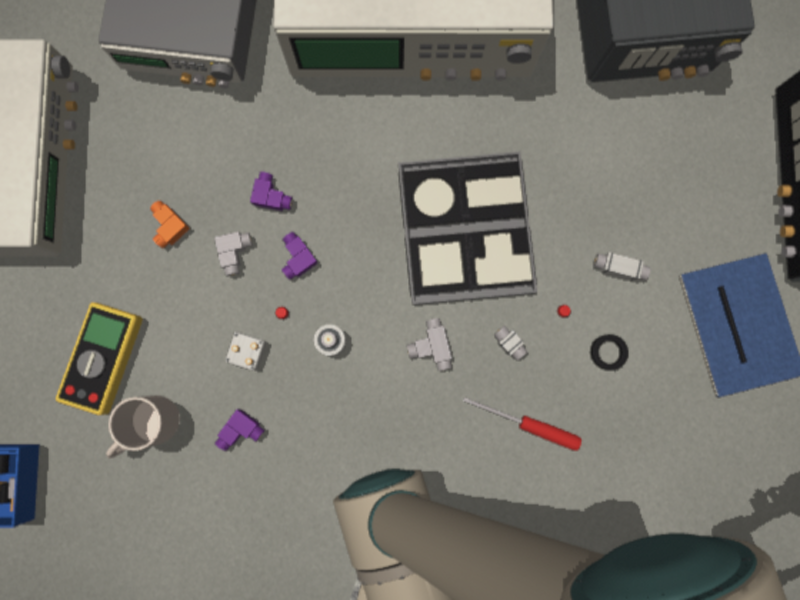

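View pics/scene0.png

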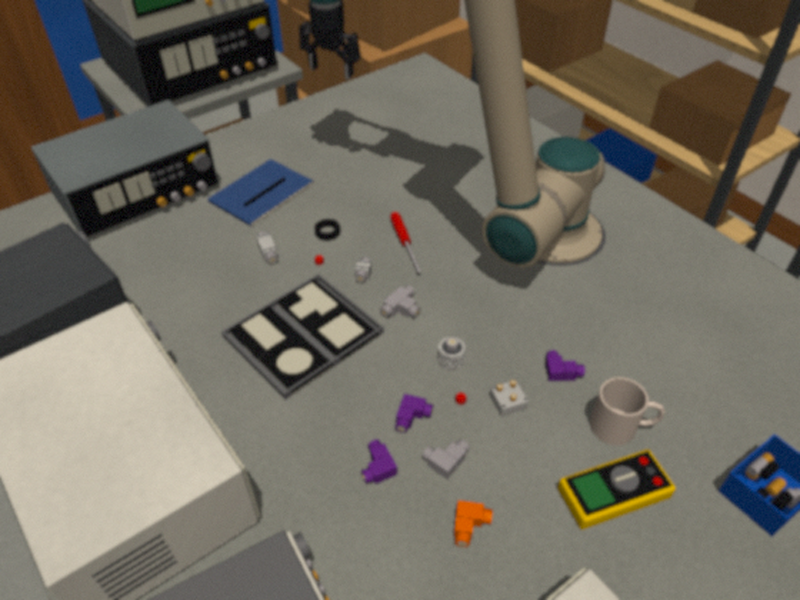

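The top view (800x600 pixels) shows:
- **To place:** tee (432,345), long attenuator (621,266), load (329,340), splitter (246,351).
- **Stay put:** grey elbow (232,252), short attenuator (511,344).
- **Tray pockets:** round (434,197), long (494,191), square (441,265), tee (502,262).

The grey T has three arms and the L has two. The long attenuator is the longer of the two bars. I'll confirm with one enlarged crop.

```bash
cat > h.py <<'E'
from rig import manip
import cv2, numpy as np
def w(u,v,z,n="top"):   # native pixel -> world at height z
    p=manip.camera_params(n);R,t=p["R"],p["t"]
    d=R.T@np.array([(u-p["cx"])/p["fx"],(v-p["cy"])/p["fy"],1]);c=-R.T@t
    return c+d*(z-c[2])/d[2]
def px(X,n="top"):
    p=manip.camera_params(n);c=p["R"]@np.array(X)+p["t"]
    return np.array([p["fx"]*c[0]/c[2]+p["cx"],p["fy"]*c[1]/c[2]+p["cy"]])
E
python3 - <<'E'
from h import *
im=manip.get_image("top")[:,:,::-1];cv2.imwrite("pics/raw.png",im)
a=cv2.resize(im[210:265,150:380],None,fx=3.47,fy=3.47,interpolation=cv2.INTER_CUBIC)
b=cv2.resize(im[100:215,275:460],None,fx=3.47,fy=3.47,interpolation=cv2.INTER_CUBIC)
c=np.zeros((a.shape[0]+b.shape[0]+5,800,3),np.uint8);c[:a.shape[0],:a.shape[1]]=a[:,:800];c[-b.shape[0]:,:b.shape[1]]=b
cv2.imwrite("pics/crop.png",c);print(c.shape,a.shape)
hsv=cv2.cvtColor(im,cv2.COLOR_BGR2HSV)
g=im.min(2)
m=((g>135)).astype(np.uint8)
n,l,s,ct=cv2.connectedComponentsWithStats(m)
for i in range(1,n):
    if 40<s[i,4]<3000:
        r=cv2.minAreaRect(np.argwhere(l==i)[:,::-1].astype(np.float32)); print(s[i],ct[i].round(1),np.round(r[1],1),round(r[2],1),w(*ct[i],.02).round(3))
E
```

```text
(595, 800, 3) (191, 798, 3)
[ 24  31  10 140 217] [ 28.4 101.4] [  1.6 139.3] 3.8 [0.759 0.647 0.02 ]
[ 70  31  91  12 197] [116.2  36.9] [90.6  2.4] 6.6 [0.925 0.44  0.02 ]
[290 125  27  26 542] [303.4 137.8] [25. 26.] 90.0 [ 0.671 -0.02   0.02 ]
[326 124  40  21 669] [345.5 133.8] [17.7 37.9] 84.6 [ 0.681 -0.122  0.02 ]
[150 162  24  30 391] [159.7 173.9] [28.4 23.3] 82.9 [0.582 0.322 0.02 ]
[333 164  39  35 962] [350.8 183.4] [33.4 37.9] 84.3 [ 0.561 -0.132  0.02 ]
[294 170  30  30 778] [308.4 184.5] [27.8 28. ] 84.3 [ 0.558 -0.032  0.02 ]
[419 176   9  13  55] [423.  181.5] [12.  8.] 90.0 [ 0.566 -0.304  0.02 ]
[427 177  21  17 255] [436.9 185. ] [19.2 13.1] 14.0 [ 0.558 -0.336  0.02 ]
[447 182   8  13  56] [450.3 188.6] [12.  7.] 90.0 [ 0.549 -0.368  0.02 ]
[285 215  31  44 551] [302.6 239.8] [31.3 35.6] 24.0 [ 0.427 -0.018  0.02 ]
[219 226  22  24 212] [229.4 236.9] [21.2 22.6] 45.0 [0.433 0.154 0.02 ]
[348 229  19  21 213] [357.6 239. ] [23.3 13.4] 45.0 [ 0.429 -0.146  0.02 ]
[157 232  27  27 455] [170.2 244.9] [22.1 23.7] 18.4 [0.413 0.292 0.02 ]
[225 232  10  11  79] [229.4 237.1] [9.2 9.2] 45.0 [0.432 0.154 0.02 ]
[269 233  15  27 132] [276.6 245.3] [27.9 12.8] 68.2 [0.413 0.043 0.02 ]
[257 240  16  21  79] [264.8 251.4] [20.9 12.6] 71.6 [0.399 0.071 0.02 ]
[ 59 247   7  16  42] [ 61.8 254.3] [ 2.5 16.1] 20.0 [0.39  0.545 0.02 ]
[ 74 277  38  42 356] [ 95.8 298. ] [35.6 42.5] 4.8 [0.29 0.46 0.02]
[324 278  41  18  94] [342.8 286.1] [42.7  3.2] 22.1 [ 0.32 -0.11  0.02]
[251 345  18  21 123] [257.  352.8] [11.5 23.9] 33.0 [0.169 0.087 0.02 ]
[266 388  11   7  41] [270.3 391.7] [11.1  4.8] 21.8 [0.084 0.056 0.02 ]
[276 406  12  14 114] [282.  412.3] [14.8  9. ] 76.0 [0.04 0.03 0.02]
```

View pics/crop.png

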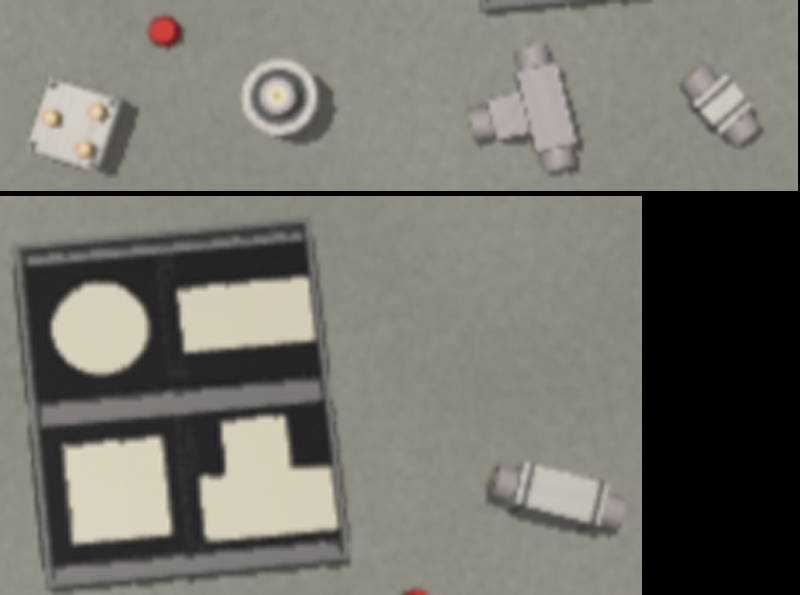

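```bash
cat >> h.py <<'E'
def A(x,y,z): return w(150+x/3.47,210+y/3.47,z)
def B(x,y,z): return w(275+x/3.47,100+(y-196)/3.47,z)
def ang(d): return np.degrees(np.arctan2(d[1],d[0]))
def yaw():
    q=manip.get_state()['ee_rot'];return np.degrees(2*np.arctan2(q[2],q[1]))
E
python3 - <<'E'
from h import *
def kab(pts,mod,f,z):
    P=np.array([f(*p,z)[:2] for p in pts]);M=np.array(mod)/1000
    T,_=cv2.estimateAffinePartial2D(M,P,method=cv2.LMEDS,ransacReprojThreshold=9); 
    H=(M-M.mean(0)).T@(P-P.mean(0));U,S,V=np.linalg.svd(H);R=V.T@np.diag([1,np.sign(np.linalg.det(V.T@U.T))])@U.T
    t=P.mean(0)-R@M.mean(0);e=P-(M@R.T+t);return t.round(4),round(ang(R[:,0]),1),(e*1000).round(1).tolist()
print("tee",kab([(518,62),(546,53),(577,145),(548,153)],[(28,-5),(28,-33),(-28,-33),(-28,-5)],A,.028))
print("split",kab([(52,80),(121,98),(105,170),(30,148)],[(-26,26),(26,26),(26,-26),(-26,-26)],A,.028))
print("load",A(280,97,.04))
print("long",kab([(525,462),(607,482),(598,527),(520,508)],[(-30,15),(30,15),(30,-15),(-30,-15)],B,.03))
print("nuts",(B(490,483,.014)+B(623,512,.014))/2)
print("pround",B(100,328,.008))
print("plong",kab([(178,290),(309,277),(315,341),(185,353)],[(-53,24),(53,24),(53,-24),(-53,-24)],B,.008))
print("psq",kab([(63,446),(162,437),(172,535),(73,545)],[(-35,35),(35,35),(35,-35),(-35,-35)],B,.008))
print("ptee",kab([(205,541),(338,528),(333,466),(291,468),(286,415),(222,421),(225,473),(199,476)],[(-51,-42),(51,-42),(51,4),(23,4),(23,42),(-23,42),(-23,4),(-51,4)],B,.008))
E
```

```text
tee (array([ 0.4206, -0.011 ]), np.float64(18.1), [[5.2, -2.5], [2.6, 5.3], [-5.6, 2.2], [-2.3, -5.0]])
split (array([0.4113, 0.2854]), np.float64(-104.4), [[-2.3, -1.1], [-1.3, 2.7], [1.1, -0.9], [2.5, -0.7]])
load [0.42920407 0.14867473 0.04      ]
long (array([ 0.5533, -0.3331]), np.float64(-103.1), [[0.9, -1.3], [1.0, 2.2], [-0.6, 2.7], [-1.4, -3.6]])
nuts [ 0.55399562 -0.33450506  0.014     ]
pround [ 0.67377115 -0.02212862  0.008     ]
plong (array([ 0.6833, -0.1248]), np.float64(-84.4), [[-0.7, -7.2], [-1.5, 6.4], [0.3, 7.7], [1.9, -6.9]])
psq (array([ 0.5587, -0.0338]), np.float64(-84.4), [[-0.3, -0.6], [-0.5, 0.4], [0.6, 0.9], [0.2, -0.6]])
ptee (array([ 0.5691, -0.1343]), np.float64(-83.9), [[1.8, -5.9], [0.4, 3.9], [-2.0, 1.6], [-0.6, 2.8], [-1.0, 1.6], [-0.6, 0.4], [0.6, 2.7], [1.4, -7.1]])
```

Run:
```python
from h import *
im=cv2.imread("pics/raw.png")
cv2.imwrite("pics/tray.png",cv2.convertScaleAbs(cv2.resize(im[104:214,275:380],None,fx=5.4,fy=5.4,interpolation=cv2.INTER_CUBIC),alpha=1.6))
```

```text
(no output)
```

View pics/tray.png

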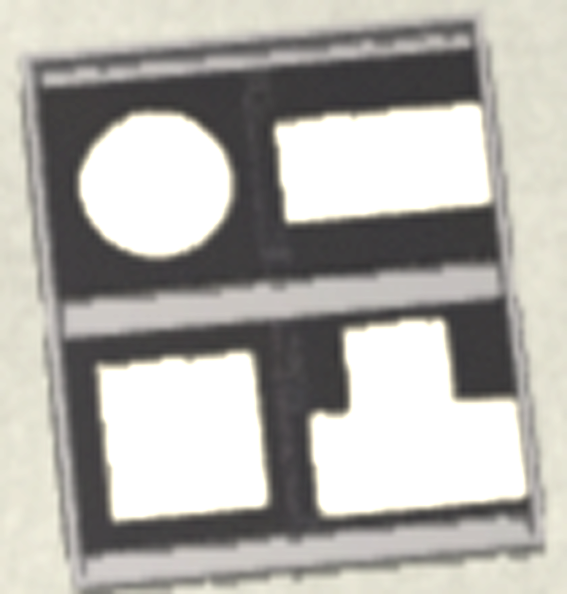

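The tray bar/long pockets look clipped on their left in the top view. I'll compare both cameras rectified onto the pocket-floor plane.

```bash
cat >> h.py <<'E'
def rect(n,z,x0,x1,y0,y1,s,im=None):  # rectified: up=+x, right=-y ; s px per m
    cs=np.float32([px((x1,y1,z),n),px((x1,y0,z),n),px((x0,y0,z),n),px((x0,y1,z),n)])
    W,H=int((y1-y0)*s),int((x1-x0)*s)
    M=cv2.getPerspectiveTransform(cs,np.float32([(0,0),(W,0),(W,H),(0,H)]))
    return cv2.warpPerspective(manip.get_image(n)[:,:,::-1] if im is None else im,M,(W,H),flags=cv2.INTER_CUBIC)
E
python3 - <<'E'
from h import *
o=[rect(n,.008,.48,.76,-.22,.06,1400) for n in("top","scene")]
for i in o:
    for k in range(0,392,70): i[:,k]=i[k,:]=(0,0,255)
cv2.imwrite("pics/rect.png",np.hstack(o))
E
```

```text
(no output)
```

View pics/rect.png

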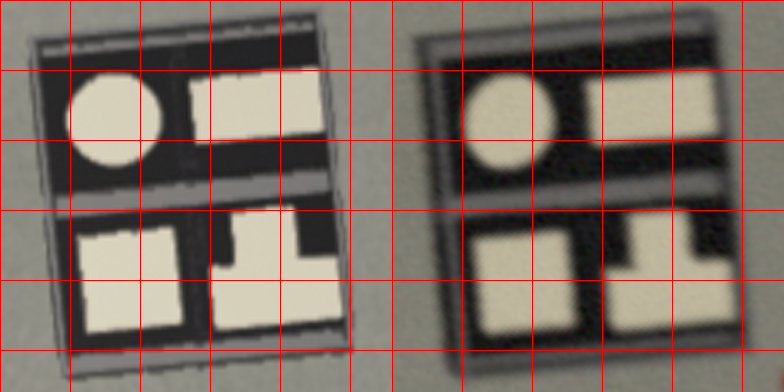

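Both cameras agree: the bar and long pockets show only about 94 mm of floor, clipped on the left, so I'll aim at the centre of the visible floor. Next I'll check the object poses with overlaid outlines.

```bash
cat > chk.py <<'E'
from h import *
def ov(im,pts,x,y,a,x1,y1,s):
    c,n=np.cos(np.radians(a)),np.sin(np.radians(a));P=np.array(pts)/1000@np.array([[c,n],[-n,c]])+[x,y]
    q=np.stack([(y1-P[:,1])*s,(x1-P[:,0])*s],1).round().astype(np.int32);cv2.polylines(im,[q],True,(0,0,255),1)
raw=cv2.imread("pics/raw.png");s=2000
TEE=[(-42,-31),(-28,-31),(-28,-33),(28,-33),(28,-31),(42,-31),(42,-7),(28,-7),(28,-5),(14,-5),(14,19),(12,19),(12,33),(-12,33),(-12,19),(-14,19),(-14,-5),(-28,-5),(-28,-7),(-42,-7)]
SQ=[(-26,-26),(26,-26),(26,26),(-26,26)];LG=[(-44,-12),(-30,-12),(-30,-15),(30,-15),(30,-12),(44,-12),(44,12),(30,12),(30,15),(-30,15),(-30,12),(-44,12)]
a=rect("top",.028,.36,.48,-.06,.335,s,raw)
ov(a,TEE,.4206,-.011,18.1,.48,.335,s);ov(a,SQ,.4113,.2854,-104.4,.48,.335,s)
l=rect("top",.04,.36,.48,.1,.2,s,raw);cv2.circle(l,(int((.2-.1487)*s),int((.48-.4292)*s)),50,(0,0,255),1)
b=rect("top",.03,.5,.62,-.4,-.27,s,raw);ov(b,LG,.5533,-.3331,-103.1,.62,-.27,s)
h=np.zeros((a.shape[0],a.shape[1],3),np.uint8);h[:,:l.shape[1]]=l;h[:,250:250+b.shape[1]]=b
cv2.imwrite("pics/obj.png",np.vstack([a,h]))
E
python3 chk.py
```

```text
(no output)
```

View pics/obj.png

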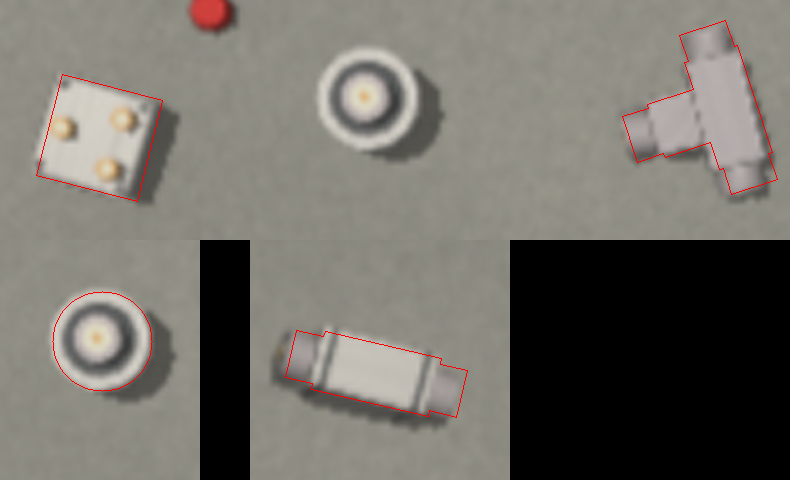

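The outlines fit to within about 2 mm. I'll start with the long attenuator.

```bash
cat >> h.py <<'E'
def plan(*ts):   # targets (x,y,z,yaw deg) -> normalised rows from the present pose
    s=manip.get_state();p=np.array(s['position']);q=s['ee_rot'];y0=yaw()
    from scipy.spatial.transform import Rotation as Ro
    R=Ro.from_quat(np.roll(q,-1)).as_matrix()
    print("t",round(s['clock'],1),"pos",p.round(4),"yaw",round(y0,1),"q",np.round(s['qpos'],2),"w",round(s['width'],4),"F",np.round(s['contact_force'],1),"g",round(s['gripper_force'],1))
    for t in ts:
        d=R.T@(np.array(t[:3])-p)/.8;tw=-((t[3]-y0+180)%360-180)/120
        n=max(np.linalg.norm(d)*.8/.05,abs(tw)*120/8.59);print(d.round(4).tolist(),round(tw,4),"rows>=",round(n,1))
E
python3 -c "
from h import *
plan((.5535,-.332,.14,76.9),(.5535,-.332,.018,76.9))"
```

```text
t 0.2 pos [ 0.2411 -0.5218  0.2389] yaw 24.8 q [-1.26  0.28  1.51  0.    1.36 -0.12] w 0.0856 F [0.2 0.1 0.5] g 0.0
[0.454, -0.0515, 0.1237] -0.4342 rows>= 7.6
[0.454, -0.0513, 0.2762] -0.4342 rows>= 8.5
```

{"name": "move_arm", "arguments": {"deltas": [[[0.454,-0.0515,0.1237,-0.434,-1],[0.454,-0.0515,0.1237,-0.434,-1],[0.454,-0.0515,0.1237,-0.434,-1],[0.454,-0.0515,0.1237,-0.434,-1],[0.454,-0.0515,0.1237,-0.434,-1],[0.454,-0.0515,0.1237,-0.434,-1],[0.454,-0.0515,0.1237,-0.434,-1],[0.454,-0.0515,0.1237,-0.434,-1],[0.454,-0.0515,0.1237,-0.434,-1],[0.454,-0.0515,0.1237,-0.434,-1],[0.454,-0.0515,0.1237,-0.434,-1],[0.454,-0.0515,0.1237,-0.434,-1]]], "squeeze": 50}}

```text
clock: 1.45
position: [0.5527, -0.3333, 0.1409]
ee_rot: [0.0, 0.784, 0.621, -0.0]
contact_force: [0.2, -0.6, -0.7]
width: 0.0854
gripper_force: 0.0
```

```bash
python3 -c "
from h import *
plan((.5535,-.332,.018,76.9))
cv2.imwrite('pics/a1.png',np.hstack([manip.get_image('scene')[20:220,120:320,::-1].repeat(2,0).repeat(2,1),manip.get_image('top')[100:300,300:500,::-1].repeat(2,0).repeat(2,1)]))"
```

```text
t 1.4 pos [ 0.5527 -0.3333  0.1409] yaw 76.8 q [-0.65  0.44  1.5  -0.    1.2  -0.42] w 0.0854 F [ 0.2 -0.6 -0.7] g 0.0
[0.002, 0.0005, 0.1537] -0.0009 rows>= 2.5
```

View pics/a1.png

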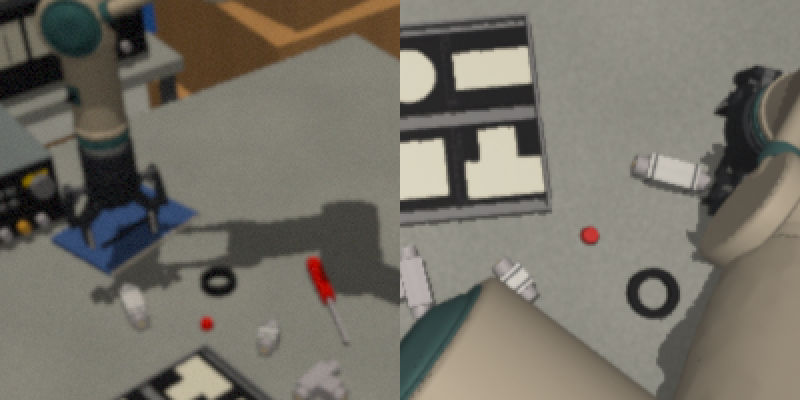

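The gripper is above the attenuator with nothing else nearby (the apparent offset in the top view is height parallax). Descending and gripping.

{"name": "move_arm", "arguments": {"deltas": [[[0.002,0.0005,0.06,0,-1],[0.002,0.0005,0.11,0,-1],[0.002,0.0005,0.14,0,-1],[0.002,0.0005,0.1537,0,-1],[0.002,0.0005,0.1537,0,-1],[0.002,0.0005,0.1537,0,1],[0.002,0.0005,0.1537,0,1],[0.002,0.0005,0.1537,0,1],[0.002,0.0005,0.1537,0,1],[0.002,0.0005,0.1537,0,1],[0.002,0.0005,0.1537,0,1]]], "squeeze": 50}}

```text
clock: 2.65
position: [0.5552, -0.3314, 0.0189]
ee_rot: [0.001, 0.783, 0.622, 0.0]
contact_force: [-0.0, 0.8, 6.2]
width: 0.0292
gripper_force: 51.3
```

```bash
python3 -c "
from h import *
plan((.5535,-.332,.12,76.9),(.6843,-.1236,.12,95.7),(.6843,-.1236,.029,95.7))"
```

```text
t 2.6 pos [ 0.5552 -0.3314  0.0189] yaw 76.9 q [-0.65  0.56  1.63 -0.    0.95 -0.42] w 0.0292 F [-0.   0.8  6.2] g 51.3
[-0.0014, -0.0016, -0.1264] -0.0001 rows>= 2.0
[0.2894, 0.0985, -0.1265] -0.1568 rows>= 5.3
[0.2896, 0.0982, -0.0127] -0.1568 rows>= 4.9
```

{"name": "move_arm", "arguments": {"deltas": [[[0,0,-0.06,0,1],[0,0,-0.1265,0,1],[0,0,-0.1265,0,1],[0.2895,0.0985,-0.1265,-0.157,1],[0.2895,0.0985,-0.1265,-0.157,1],[0.2895,0.0985,-0.1265,-0.157,1],[0.2895,0.0985,-0.1265,-0.157,1],[0.2895,0.0985,-0.1265,-0.157,1],[0.2895,0.0985,-0.1265,-0.157,1],[0.2895,0.0985,-0.1265,-0.157,1],[0.2895,0.0985,-0.1265,-0.157,1],[0.2895,0.0985,-0.1265,-0.157,1]]]}}

```text
clock: 3.85
position: [0.6828, -0.1245, 0.1183]
ee_rot: [-0.0, 0.672, 0.741, -0.0]
contact_force: [0.8, -1.0, -0.4]
width: 0.0287
gripper_force: 50.4
```

```bash
python3 -c "
from h import *
plan((.6843,-.1236,.05,95.7),(.6843,-.1236,.029,95.7))
cv2.imwrite('pics/a2.png',np.hstack([cv2.resize(manip.get_image('scene')[140:290,130:280,::-1],None,fx=2.6,fy=2.6),cv2.resize(manip.get_image('top')[80:230,260:410,::-1],None,fx=2.6,fy=2.6)]))"
```

```text
t 3.9 pos [ 0.6828 -0.1245  0.1183] yaw 95.6 q [-0.28  0.53  1.4  -0.    1.21 -0.38] w 0.0287 F [ 0.8 -1.  -0.4] g 50.4
[0.001, 0.0021, 0.0853] -0.0007 rows>= 1.4
[0.001, 0.0021, 0.1116] -0.0007 rows>= 1.8
```

View pics/a2.png

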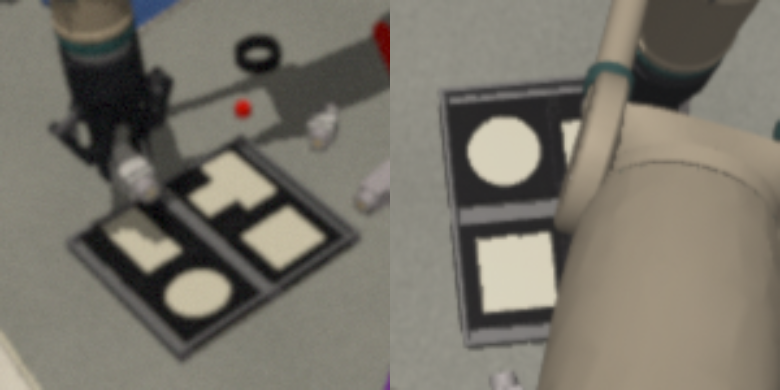

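It's held flat and aligned above the long pocket. Lowering and releasing.

{"name": "move_arm", "arguments": {"deltas": [[[0.001,0.002,0.05,0,1],[0.001,0.002,0.085,0,1],[0.001,0.002,0.1,0,1],[0.001,0.002,0.1125,0,1],[0.001,0.002,0.1125,0,1],[0.001,0.002,0.1125,0,1]]]}}

```text
clock: 4.55
position: [0.6861, -0.1227, 0.0298]
ee_rot: [0.001, 0.671, 0.741, 0.0]
contact_force: [-0.1, -0.8, -2.2]
width: 0.0289
gripper_force: 50.4
```

{"name": "move_arm", "arguments": {"deltas": [[[0,0,0,0,0],[0,0,0,0,0],[0,0,0,0,0],[0,0,0,0,0],[0,0,-0.03,0,0],[0,0,-0.08,0,0],[0,0,-0.14,0,0],[0,0,-0.14,0,0]]]}}

```text
clock: 5.35
position: [0.6898, -0.1234, 0.1489]
ee_rot: [0.007, 0.671, 0.742, 0.003]
contact_force: [0.5, -0.1, 0.2]
width: 0.0428
gripper_force: 0.0
```

```bash
python3 -c "
from h import *
plan((.4175,-.0013,.14,108.1),(.4175,-.0013,.018,108.1))"
```

```text
t 5.3 pos [ 0.6898 -0.1234  0.1489] yaw 95.7 q [-0.28  0.51  1.36 -0.    1.26 -0.38] w 0.0428 F [ 0.5 -0.1  0.2] g 0.0
[0.1859, -0.3235, 0.0055] -0.1031 rows>= 6.0
[0.1867, -0.3257, 0.158] -0.1031 rows>= 6.5
```

{"name": "move_arm", "arguments": {"deltas": [[[0.19,-0.324,0.0055,-0.103,-0.5],[0.19,-0.324,0.0055,-0.103,-0.5],[0.19,-0.324,0.0055,-0.103,-0.5],[0.19,-0.324,0.0055,-0.103,-0.5],[0.19,-0.324,0.0055,-0.103,-0.5],[0.19,-0.324,0.0055,-0.103,-0.5],[0.19,-0.324,0.0055,-0.103,-0.5],[0.19,-0.324,0.0055,-0.103,-0.5],[0.19,-0.324,0.0055,-0.103,-0.5],[0.19,-0.324,0.0055,-0.103,-0.5]]]}}

```text
clock: 6.35
position: [0.4139, 0.0027, 0.1364]
ee_rot: [0.001, 0.587, 0.809, 0.0]
contact_force: [-0.5, 0.3, -0.3]
width: 0.064
gripper_force: 0.0
```

```bash
python3 -c "
from h import *
plan((.4175,-.0013,.018,108.1))
cv2.imwrite('pics/a3.png',np.hstack([cv2.resize(manip.get_image('scene')[150:300,150:300,::-1],None,fx=2.6,fy=2.6),cv2.resize(manip.get_image('top')[100:250,260:410,::-1],None,fx=2.6,fy=2.6)]))"
```

```text
t 6.3 pos [0.4139 0.0027 0.1364] yaw 108.0 q [-0.16  0.12  1.99 -0.    1.03 -0.48] w 0.064 F [-0.5  0.3 -0.3] g 0.0
[-0.006, 0.0025, 0.1481] -0.0004 rows>= 2.4
```

View pics/a3.png

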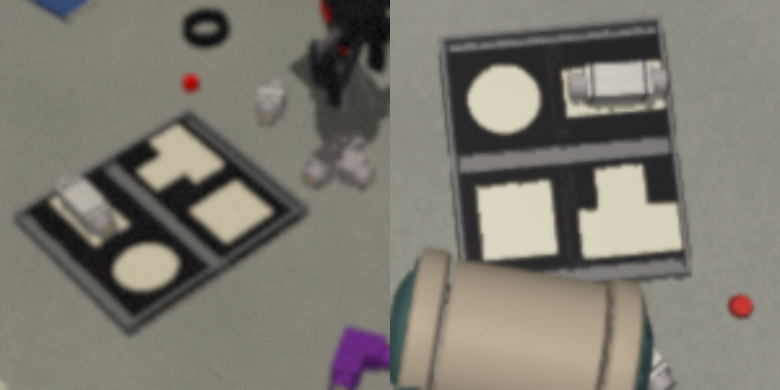

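The long attenuator is in its pocket at crop pixel (618,80); I'll check it more finely later. Now picking the tee.

{"name": "move_arm", "arguments": {"deltas": [[[-0.006,0.0025,0.06,0,-0.5],[-0.006,0.0025,0.1,0,-0.5],[-0.006,0.0025,0.13,0,-0.5],[-0.006,0.0025,0.148,0,-0.5],[-0.006,0.0025,0.148,0,-0.5],[-0.006,0.0025,0.148,0,1],[-0.006,0.0025,0.148,0,1],[-0.006,0.0025,0.148,0,1],[-0.006,0.0025,0.148,0,1],[-0.006,0.0025,0.148,0,1]]], "squeeze": 60}}

```text
clock: 7.45
position: [0.4167, -0.0009, 0.0189]
ee_rot: [0.001, 0.587, 0.809, 0.001]
contact_force: [-0.4, 0.8, 7.0]
width: 0.0268
gripper_force: 59.8
```

```bash
python3 -c "
from h import *
# tee origin target, grasp at local (0,10)mm
a=np.radians(-84.3);g=np.array([.5696,-.1343])+.010*np.array([-np.sin(a),np.cos(a)]);print(g)
plan((*g,.12,5.7),(*g,.029,5.7))"
```

```text
[ 0.57955056 -0.1333068 ]
t 7.5 pos [ 0.4167 -0.0009  0.0189] yaw 108.1 q [-0.17  0.3   2.15 -0.    0.69 -0.48] w 0.0268 F [-0.4  0.8  7. ] g 59.8
[-0.2207, 0.1425, -0.1257] 0.8532 rows>= 11.9
[-0.2205, 0.1422, -0.0119] 0.8532 rows>= 11.9
```

{"name": "move_arm", "arguments": {"deltas": [[[0,0,-0.06,0,1],[0,0,-0.126,0.05,1],[-0.22,0.142,-0.126,0.853,1],[-0.22,0.142,-0.126,0.853,1],[-0.22,0.142,-0.126,0.853,1],[-0.22,0.142,-0.126,0.853,1],[-0.22,0.142,-0.126,0.853,1],[-0.22,0.142,-0.126,0.853,1],[-0.22,0.142,-0.126,0.853,1],[-0.22,0.142,-0.126,0.853,1],[-0.22,0.142,-0.126,0.853,1],[-0.22,0.142,-0.126,0.853,1]]]}}

```text
clock: 8.65
position: [0.5777, -0.1327, 0.1185]
ee_rot: [-0.0, 0.991, 0.137, -0.0]
contact_force: [0.3, -1.7, -2.1]
width: 0.0264
gripper_force: 60.1
```

```bash
python3 -c "
from h import *
plan((.5796,-.1333,.12,5.7))"
```

```text
t 8.7 pos [ 0.5777 -0.1327  0.1185] yaw 15.8 q [-0.34  0.39  1.65 -0.    1.1   0.95] w 0.0264 F [ 0.3 -1.7 -2.1] g 60.1
[0.002, 0.0013, -0.0019] 0.084 rows>= 1.2
```

{"name": "move_arm", "arguments": {"deltas": [[[0.002,0.0013,0,0.084,1],[0.002,0.0013,0,0.084,1],[0.002,0.0013,0,0.084,1],[0.002,0.0013,0,0.084,1]]]}}

```text
clock: 9.05
position: [0.5797, -0.1333, 0.1185]
ee_rot: [0.0, 0.999, 0.054, -0.0]
contact_force: [0.6, 0.3, -2.0]
width: 0.0264
gripper_force: 60.1
```

```bash
python3 -c "
from h import *
plan((.5796,-.1333,.029,5.7))
cv2.imwrite('pics/a4.png',np.hstack([cv2.resize(manip.get_image('scene')[120:270,150:300,::-1],None,fx=2.6,fy=2.6),cv2.resize(manip.get_image('top')[80:230,260:410,::-1],None,fx=2.6,fy=2.6)]))"
```

```text
t 9.1 pos [ 0.5797 -0.1333  0.1185] yaw 6.2 q [-0.34  0.39  1.64 -0.    1.11  1.12] w 0.0264 F [ 0.6  0.3 -2. ] g 60.1
[-0.0001, 0.0, 0.1119] 0.004 rows>= 1.8
```

View pics/a4.png

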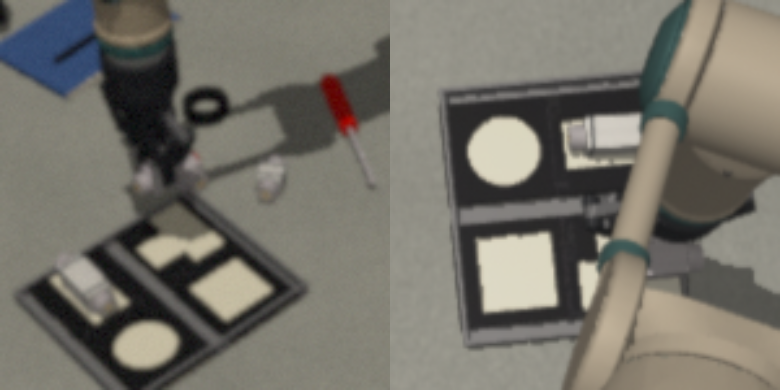

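The tee is held with its stem pointing towards the tray's far side, so the orientation is right. Lowering.

{"name": "move_arm", "arguments": {"deltas": [[[0,0,0.05,0.004,1],[0,0,0.085,0.004,1],[0,0,0.1,0.004,1],[0,0,0.112,0.004,1],[0,0,0.112,0.004,1],[0,0,0.112,0.004,1]]]}}

```text
clock: 9.75
position: [0.5809, -0.1337, 0.0299]
ee_rot: [0.0, 0.999, 0.049, 0.001]
contact_force: [0.2, 0.7, -0.8]
width: 0.0264
gripper_force: 60.2
```

{"name": "move_arm", "arguments": {"deltas": [[[0,0,0,0,0],[0,0,0,0,0],[0,0,0,0,0],[0,0,0,0,0],[0,0,-0.03,0,0],[0,0,-0.08,0,0],[0,0,-0.14,0,0],[0,0,-0.14,0,0],[0,0,-0.14,0,0]]]}}

```text
clock: 10.65
position: [0.5807, -0.1336, 0.1426]
ee_rot: [0.001, 0.999, 0.049, 0.002]
contact_force: [-0.5, 0.3, -0.1]
width: 0.0423
gripper_force: 0.0
```

```bash
python3 -c "
from h import *
plan((.4295,.1487,.14,60),(.4295,.1487,.028,60))"
```

```text
t 10.7 pos [ 0.5807 -0.1336  0.1426] yaw 5.6 q [-0.34  0.37  1.61 -0.    1.15  1.13] w 0.0423 F [-0.5  0.3 -0.1] g 0.0
[-0.1538, -0.3695, 0.0022] -0.4535 rows>= 6.4
[-0.1543, -0.3697, 0.1422] -0.4535 rows>= 6.8
```

{"name": "move_arm", "arguments": {"deltas": [[[-0.154,-0.3695,0.002,-0.4535,-1],[-0.154,-0.3695,0.002,-0.4535,-1],[-0.154,-0.3695,0.002,-0.4535,-1],[-0.154,-0.3695,0.002,-0.4535,-1],[-0.154,-0.3695,0.002,-0.4535,-1],[-0.154,-0.3695,0.002,-0.4535,-1],[-0.154,-0.3695,0.002,-0.4535,-1],[-0.154,-0.3695,0.002,-0.4535,-1],[-0.154,-0.3695,0.002,-0.4535,-1],[-0.154,-0.3695,0.002,-0.4535,-1]]]}}

```text
clock: 11.65
position: [0.429, 0.148, 0.1387]
ee_rot: [0.0, 0.866, 0.499, -0.001]
contact_force: [-0.6, 0.0, -0.0]
width: 0.085
gripper_force: 0.0
```

```bash
cat >> chk.py <<'E'
t=manip.get_image("top")[:,:,::-1]
a=rect("top",.037,.48,.76,-.22,.06,1400,t);ov(a,LG,.6843,-.1236,-84.3,.76,.06,1400);ov(a,TEE,.5696,-.1343,-84.3,.76,.06,1400)
b=rect("scene",.037,.48,.76,-.22,.06,1400);ov(b,LG,.6843,-.1236,-84.3,.76,.06,1400);ov(b,TEE,.5696,-.1343,-84.3,.76,.06,1400)
cv2.imwrite("pics/placed.png",np.hstack([a,b]))
plan((.4295,.1487,.028,60))
E
python3 chk.py
```

```text
t 11.8 pos [0.4292 0.1478 0.139 ] yaw 59.9 q [ 0.18  0.18  1.91 -0.    1.05  0.7 ] w 0.0855 F [ 0.5 -0.2  0.1] g 0.0
[0.0012, -0.0002, 0.1387] -0.0011 rows>= 2.2
```

View pics/placed.png

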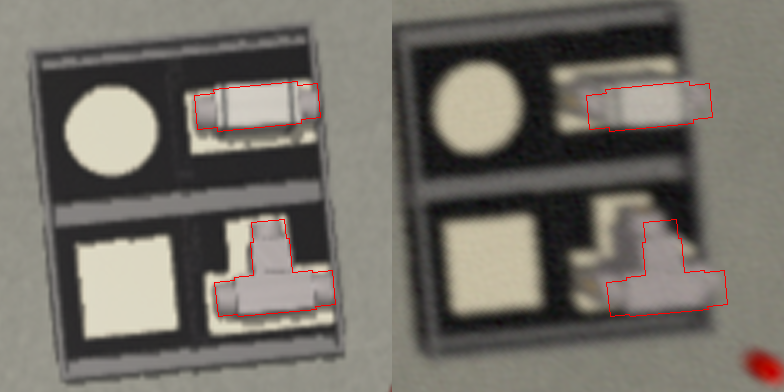

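The tee and long attenuator match their target outlines in both views at resting height, so they lie flat. Now picking the load.

{"name": "move_arm", "arguments": {"deltas": [[[0.001,0,0.05,0,-1],[0.001,0,0.09,0,-1],[0.001,0,0.12,0,-1],[0.001,0,0.1435,0,-1],[0.001,0,0.1435,0,-1],[0.001,0,0.1435,0,1],[0.001,0,0.1435,0,1],[0.001,0,0.1435,0,1],[0.001,0,0.1435,0,1],[0.001,0,0.1435,0,1]]], "squeeze": 50}}

```text
clock: 12.75
position: [0.4303, 0.1496, 0.026]
ee_rot: [0.001, 0.866, 0.5, 0.001]
contact_force: [0.1, -0.9, 6.2]
width: 0.0484
gripper_force: 51.6
```

```bash
python3 -c "
from h import *
plan((.675,-.0214,.15,95.7),(.675,-.0214,.035,95.7))"
```

```text
t 12.8 pos [0.4303 0.1496 0.026 ] yaw 60.0 q [ 0.18  0.33  2.06 -0.    0.75  0.71] w 0.0484 F [ 0.1 -0.9  6.2] g 51.6
[-0.0319, 0.3722, -0.1541] -0.2975 rows>= 6.5
[-0.0322, 0.3718, -0.0103] -0.2975 rows>= 6.0
```

{"name": "move_arm", "arguments": {"deltas": [[[0,0,-0.06,0,1],[0,0,-0.12,0,1],[-0.032,0.372,-0.154,-0.2975,1],[-0.032,0.372,-0.154,-0.2975,1],[-0.032,0.372,-0.154,-0.2975,1],[-0.032,0.372,-0.154,-0.2975,1],[-0.032,0.372,-0.154,-0.2975,1],[-0.032,0.372,-0.154,-0.2975,1],[-0.032,0.372,-0.154,-0.2975,1],[-0.032,0.372,-0.154,-0.2975,1],[-0.032,0.372,-0.154,-0.2975,1],[-0.032,0.372,-0.154,-0.2975,1]]]}}

```text
clock: 13.95
position: [0.6725, -0.0203, 0.1478]
ee_rot: [-0.001, 0.671, 0.742, -0.0]
contact_force: [0.3, -0.3, -1.6]
width: 0.0482
gripper_force: 53.3
```

```bash
python3 -c "
from h import *
plan((.675,-.0214,.036,95.7))"
```

```text
t 13.9 pos [ 0.6725 -0.0203  0.1478] yaw 95.7 q [-0.13  0.48  1.42  0.    1.25 -0.23] w 0.0482 F [ 0.3 -0.3 -1.6] g 53.3
[-0.0017, 0.0032, 0.1397] 0.0004 rows>= 2.2
```

{"name": "move_arm", "arguments": {"deltas": [[[-0.001,0.002,0.05,0,1],[-0.001,0.002,0.1,0,1],[-0.001,0.002,0.125,0,1],[-0.001,0.002,0.14,0,1],[-0.001,0.002,0.14,0,1],[-0.001,0.002,0.14,0,1]]]}}

```text
clock: 14.55
position: [0.6762, -0.0216, 0.0368]
ee_rot: [0.001, 0.671, 0.742, 0.001]
contact_force: [-0.1, -0.3, -1.8]
width: 0.0481
gripper_force: 55.0
```

{"name": "move_arm", "arguments": {"deltas": [[[0,0,0,0,-0.5],[0,0,0,0,-0.5],[0,0,0,0,-0.5],[0,0,0,0,-0.5],[0,0,-0.03,0,-0.5],[0,0,-0.08,0,-0.5],[0,0,-0.14,0,-0.5],[0,0,-0.14,0,-0.5],[0,0,-0.14,0,-0.5]]]}}

```text
clock: 15.45
position: [0.6765, -0.0222, 0.1498]
ee_rot: [0.002, 0.671, 0.741, 0.001]
contact_force: [-1.2, 0.1, -0.6]
width: 0.0639
gripper_force: 0.0
```

```bash
python3 -c "
from h import *
plan((.4113,.2862,.14,75.6),(.4113,.2862,.017,75.6))"
```

```text
t 15.4 pos [ 0.6765 -0.0222  0.1498] yaw 95.7 q [-0.14  0.48  1.41 -0.    1.25 -0.23] w 0.0639 F [-1.2  0.1 -0.6] g 0.0
[0.4165, -0.2917, 0.0107] 0.1674 rows>= 8.1
[0.4167, -0.2923, 0.1644] 0.1674 rows>= 8.6
```

{"name": "move_arm", "arguments": {"deltas": [[[0.4165,-0.292,0.0107,0.1674,-1],[0.4165,-0.292,0.0107,0.1674,-1],[0.4165,-0.292,0.0107,0.1674,-1],[0.4165,-0.292,0.0107,0.1674,-1],[0.4165,-0.292,0.0107,0.1674,-1],[0.4165,-0.292,0.0107,0.1674,-1],[0.4165,-0.292,0.0107,0.1674,-1],[0.4165,-0.292,0.0107,0.1674,-1],[0.4165,-0.292,0.0107,0.1674,-1],[0.4165,-0.292,0.0107,0.1674,-1],[0.4165,-0.292,0.0107,0.1674,-1],[0.4165,-0.292,0.0107,0.1674,-1]]]}}

```text
clock: 16.65
position: [0.4111, 0.2853, 0.1388]
ee_rot: [0.0, 0.791, 0.612, -0.0]
contact_force: [0.6, 0.0, 0.7]
width: 0.0856
gripper_force: 0.0
```

```bash
python3 -c "
from h import *
plan((.4113,.2862,.016,75.6))"
```

```text
t 16.6 pos [0.4111 0.2853 0.1388] yaw 75.5 q [ 0.47  0.25  1.82 -0.    1.08  0.72] w 0.0856 F [0.6 0.  0.7] g 0.0
[0.0013, -0.0001, 0.1534] -0.0008 rows>= 2.5
```

{"name": "move_arm", "arguments": {"deltas": [[[0.001,0,0.06,0,-1],[0.001,0,0.11,0,-1],[0.001,0,0.14,0,-1],[0.001,0,0.1535,0,-1],[0.001,0,0.1535,0,-1],[0.001,0,0.1535,0,1],[0.001,0,0.1535,0,1],[0.001,0,0.1535,0,1],[0.001,0,0.1535,0,1],[0.001,0,0.1535,0,1]]]}}

```text
clock: 17.65
position: [0.4117, 0.2877, 0.0183]
ee_rot: [0.001, 0.79, 0.613, 0.002]
contact_force: [0.8, -1.7, 6.0]
width: 0.0506
gripper_force: 51.8
```

```bash
python3 -c "
from h import *
plan((.5607,-.0336,.13,95.7),(.5607,-.0336,.027,95.7))"
```

```text
t 17.6 pos [0.4117 0.2877 0.0183] yaw 75.6 q [ 0.47  0.4   1.97 -0.    0.77  0.72] w 0.0506 F [ 0.8 -1.7  6. ] g 51.8
[-0.3424, 0.2806, -0.1396] -0.1673 rows>= 7.4
[-0.3427, 0.2802, -0.0108] -0.1673 rows>= 7.1
```

{"name": "move_arm", "arguments": {"deltas": [[[0,0,-0.06,0,1],[0,0,-0.12,0,1],[-0.3425,0.2805,-0.14,-0.1673,1],[-0.3425,0.2805,-0.14,-0.1673,1],[-0.3425,0.2805,-0.14,-0.1673,1],[-0.3425,0.2805,-0.14,-0.1673,1],[-0.3425,0.2805,-0.14,-0.1673,1],[-0.3425,0.2805,-0.14,-0.1673,1],[-0.3425,0.2805,-0.14,-0.1673,1],[-0.3425,0.2805,-0.14,-0.1673,1],[-0.3425,0.2805,-0.14,-0.1673,1],[-0.3425,0.2805,-0.14,-0.1673,1]]]}}

```text
clock: 18.85
position: [0.5586, -0.0333, 0.1284]
ee_rot: [-0.001, 0.671, 0.741, 0.0]
contact_force: [0.9, -0.3, -0.6]
width: 0.0509
gripper_force: 52.9
```

```bash
python3 -c "
from h import *
plan((.5607,-.0336,.0275,95.7))
cv2.imwrite('pics/a5.png',cv2.resize(manip.get_image('scene')[150:300,130:330,::-1],None,fx=3,fy=3))"
```

```text
t 18.9 pos [ 0.5586 -0.0333  0.1284] yaw 95.6 q [-0.18  0.34  1.71  0.    1.1  -0.28] w 0.0509 F [ 0.9 -0.3 -0.6] g 52.9
[-0.0008, 0.0027, 0.1261] -0.0005 rows>= 2.0
```

View pics/a5.png

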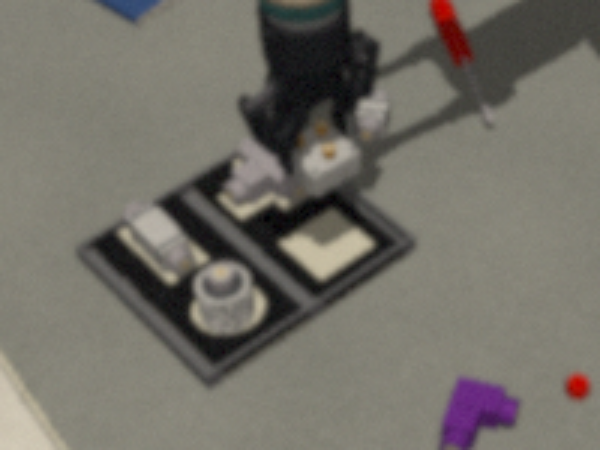

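The load stands upright in the round pocket, and the splitter is held level with its sockets up. Lowering the splitter.

{"name": "move_arm", "arguments": {"deltas": [[[-0.001,0.001,0.05,0,1],[-0.001,0.001,0.09,0,1],[-0.001,0.001,0.11,0,1],[-0.001,0.001,0.125,0,1],[-0.001,0.001,0.125,0,1],[-0.001,0.001,0.125,0,1]]]}}

```text
clock: 19.5
position: [0.5607, -0.034, 0.0291]
ee_rot: [0.0, 0.671, 0.742, 0.0]
contact_force: [-0.0, -0.1, -0.6]
width: 0.0512
gripper_force: 51.9
```

{"name": "move_arm", "arguments": {"deltas": [[[0,0,0,0,-0.5],[0,0,0,0,-0.5],[0,0,0,0,-0.5],[0,0,0,0,-0.5],[0,0,-0.03,0,-0.5],[0,0,-0.08,0,-0.5],[0,0,-0.14,0,-0.5],[0,0,-0.14,0,-0.5],[0,0,-0.14,0,-0.5]]]}}

```text
clock: 20.4
position: [0.5612, -0.035, 0.1419]
ee_rot: [0.001, 0.671, 0.741, 0.001]
contact_force: [-0.6, -0.1, -1.6]
width: 0.0642
gripper_force: 0.0
```

```bash
python3 -c "
from h import *
plan((.3,-.3,.2,60))"
```

```text
t 20.4 pos [ 0.5612 -0.035   0.1419] yaw 95.7 q [-0.19  0.33  1.69 -0.    1.13 -0.29] w 0.0642 F [-0.6 -0.1 -1.6] g 0.0
[-0.2974, -0.3574, -0.0735] 0.2973 rows>= 7.5
```

{"name": "move_arm", "arguments": {"deltas": [[[-0.297,-0.357,-0.0735,0.297,-0.5],[-0.297,-0.357,-0.0735,0.297,-0.5],[-0.297,-0.357,-0.0735,0.297,-0.5],[-0.297,-0.357,-0.0735,0.297,-0.5],[-0.297,-0.357,-0.0735,0.297,-0.5],[-0.297,-0.357,-0.0735,0.297,-0.5],[-0.297,-0.357,-0.0735,0.297,-0.5],[-0.297,-0.357,-0.0735,0.297,-0.5],[-0.297,-0.357,-0.0735,0.297,-0.5],[-0.297,-0.357,-0.0735,0.297,-0.5]]]}}

```text
clock: 21.4
position: [0.299, -0.2989, 0.1979]
ee_rot: [-0.002, 0.866, 0.499, 0.0]
contact_force: [-0.0, -0.1, 0.2]
width: 0.0636
gripper_force: 0.0
```

Run:
```python
exec(open('chk.py').read().split('cv2.imwrite("pics/placed')[0].replace('pics/obj.png','pics/obj2.png'))
for im,n in((a,"top"),(b,"scene")): ov(im,SQ,.5607,-.0336,-84.3,.76,.06,1400)
for n,im in(("top",a),("scene",b)):
    c=rect(n,.048,.48,.76,-.22,.06,1400);cv2.circle(c,(114,119),35,(0,0,255),1);im[40:170,20:170]=c[40:170,20:170]
cv2.imwrite("pics/final.png",np.hstack([a,b]))
d=cv2.absdiff(t,raw).max(2)
for nm,P in(("elbow",(159,174)),("short",(358,239))): print(nm,d[P[1]-20:P[1]+20,P[0]-20:P[0]+20].max())
```

```text
elbow 4
short 4
```

View pics/final.png

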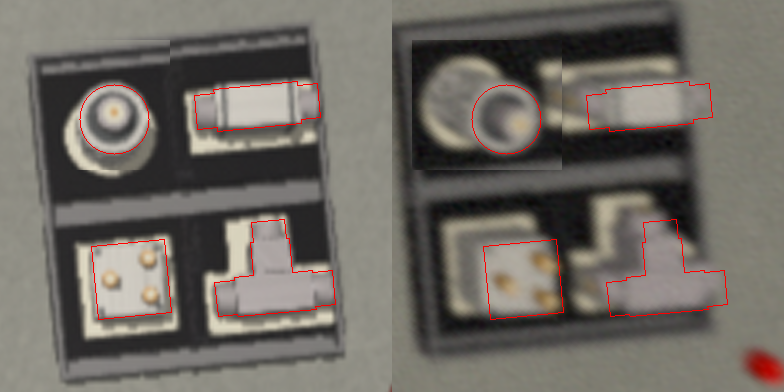

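All four parts match their target outlines at floor height in both views. The elbow and short attenuator haven't moved, and the arm is clear.

```bash
python3 -c "
from rig import manip
print(manip.sign_off())"
```

```text
the job is handed in; nothing more can be done
None
```

I put the tee, long attenuator, load and splitter flat in their own pockets, left the elbow and short attenuator where they lay, and handed the job in at about 21 s; the hand-in returned no verdict, but both cameras showed the parts on target.

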